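# Rivet the filter cover of the carver's dust extractor

### The arm

A 6-joint arm with a two-finger parallel gripper is mounted at the origin on the work surface. World frame = base frame: x ahead of the robot, y to its left, z up, the work surface at z = 0. Lengths are in mm, angles in rad, forces in N, time in s.
With the tool pointing down it reaches from about 325 to 1000 mm from the base axis. Payload 5.1 kg.
Tool frame: the origin (TCP) lies midway between the tips of the shut fingers; the grasp point (between the pads) lies 19 mm behind it; z points along the fingers, y is the line along which they close (so a half turn about z gives the same grasp; the last joint's range is limited). The gripper opens to 85 mm and grips with 20 to 120 N. Pads are 22 mm wide; open, the fingers measure 114 mm over their backs; the gripper's body (76 mm by 85 mm) begins 54 mm behind the grasp point. The pads swing forward as they close: fully open they stand 13 mm farther back than shut.
Start: joints at [1.232, 0.124, 1.65, -0, 1.367, -0.083], TCP at [164.485, 628.832, 231.322] pointing down, gripper open.
Joint ranges: [-2.61, 2.61], [-1.02, 2.33], [0.03, 2.71], [-1.35, 4.49], [0.32, 2.68], [-2.91, 2.91]. Speed limits (rad/s): [2.57, 2.57, 3.14, 3.14, 3.14, 3.14].

### API

Orientations are given as a unit quaternion [x, y, z, w].
In Python, from station import manip gives the robot as it stands.
- The arm moves only by the shell command python3 -m handwheel 'ROWS' [FORCE]. ROWS is JSON, a list of rows, each a list of 3 entries, a list of its own where there are three numbers: the gripper command: -1 is fully open, 1 is shut, values between are in proportion, then the shift along the world's x, y, z as a fraction of full scale, then the turn, a rotation vector about the world's x, y, z as a fraction of full scale. In form: [[jaw, [x, y, z], [ax, ay, az]], ...]. A call has 1 to 12 rows; each row shifts and turns the commanded pose from where the row before left it; what a row does not reach is not made up. Full scale, the value 1, is 0.02 m for a shift and 0.1 rad for a turn. A row lasts 1/10 s, in which the tool goes at most 50 mm and 8.59 degrees, less where a joint would pass 70% of its speed; a pose out of reach is approached as far as the arm can. A call with a number of a shift or a turn outside -1 to 1 is refused whole. A call with a gripper value outside its range is refused whole. The fingers move at their own pace and stop on an object; FORCE is the grip in N (left out, the last holds). Time passes only in rows, so rows that do not move let the fingers close. It gives the time, the measured TCP pose, the force, the opening and the grip force at its end, in the units of the state.
- manip.get_obs(): the state, without advancing time (a new reading comes with each control period).
- manip.read_camera(name): name is "side" or "top" or "wrist"; returns a dict with "image" (480x640x3 uint8, red, green, blue), "fx", "fy", "cx", "cy" (pixels), "xyz" and "rotation" of the camera in the world. Camera axes: x right, y down, z forward; pixel columns grow to the right and rows downward; lengths in mm; the calibration is good to about 2 mm. The wrist camera is an equidistant fisheye: a pixel r from the principal point sees the ray r / f radians off the axis. A picture is of the moment at which its call begins. There is no depth.
- manip.finish_job(): hands the job in; it is judged then, once.
Trained networks look in a picture, given as the dict that the camera call returned (one of the last four; its "shot" number tells which), for a name from the list of things; names that differ only in an ending like _2 or _b are one class to them, and where a whole thing is asked for, a point or a joint stands for the part that bears it (a point fixed in the world has none). Each returns a list of dicts, best first, with "p" (0 to 1); they miss things now and then, are a little off and sometimes report something else, mostly with a low value. They report only what shows in the picture. A call takes as long as a camera call.
- manip.silhouettes(name, picture): "pixels" (480x640 bool, what is visible of it) and "xy" ([column, row] in pixels, amid what is visible of it).
The state is a dict: "time_s": time; "joint_positions": joint angles; "joint_vel": joint speeds; "tau": joint torques, N m; "position": TCP position; "eef_rot": TCP orientation; "ft_force": force on the tool from outside, world axes, zero at the start; "ft_torque": the same for the moment, N m; "width": finger opening in mm; "gripper_force": force on a finger pad.
Only numpy, scipy, OpenCV 4.12 (cv2) and the standard library are available. Lean on these libraries where they do the work, as an engineer would, in place of code of your own. Each camera call takes 0.05 s, during which the arm holds its last target. There are 200 camera calls.

### The job

Fasten the dust extractor's filter cover: take the cream push rivet out of the drilled bit block, set it down through the slot near the cover's free edge, feeling for the hole in the clip half hidden below it, until its head sits on the cover, then press its red centre pin in flush, so that the rivet spreads underneath and holds the sprung cover shut. Press slowly and gently, because the cover cracks under a hard shove, and leave the bits, the extractor and everything else on the bench where they are.

Things in the scene. Friction and masses are not known exactly. Their poses are not given: they have to be found in the camera images.
- extractor: grey steel dust extractor, 250 x 220 x 95 mm (x, y, z) under its black cover, fixed; screw feet raise its underside 0 to 10 mm above the bench. Origin: centre of its underside, x from the front (louvres, red switch, the cover's free edge) to the hinge. A 58 mm wide inlet stands 34 mm out of its +y side.
- filter_cover (a joint): angle of the black filter cover (4 mm plate, steel-edged slot), hinged at the far edge, rad: 0 is shut on the rim, its top then 99 mm above the extractor's origin. Foam under it springs it up to about 0.04 rad (slot 8.5 mm above its shut height). Pressed at the slot it gives about 0.5 N per mm and is shut at about 4.5 N; there it stops hard.
- cover_slot (a point): centre of the slot near the cover's free edge, on its top face; 11 mm wide along x (to the hinge, 217 mm away), 25 mm along y. Flat around for 20 mm. Half hidden below it, level with the rim (the underside of the shut cover), a fixed 4 mm steel clip has the round 11 mm hole that takes the rivet, up to 6 mm to either side along y of the slot's centre, elsewhere each time: feel for it.
- rivet: loose cream plastic push rivet, 35 g, upright in one of the bit block's holes. Origin: centre of the underside of its round head, z up. Head 26 mm diameter, 6 mm thick; the shank below it, 9.5 mm diameter, is 23 mm long, its blunt end bevelled to 8.6 mm over 1 mm. Two legs, 9 to 17.5 mm below the head, each spread 3 mm as the pin goes in, so the pin must be up while the shank goes through.
- rivet_head_top (a point): centre of the top face of the rivet's head, 6 mm above the rivet's origin; z along the rivet.
- pin (a joint): travel of the red centre pin into the rivet, m: 0 raised, 0.010 flush (end stop). It slides with a steady friction of about 7 N and stays where it is left.
- pin_top (a point): centre of the top of the red centre pin (its head is 13 mm diameter, 5 mm thick); 10.5 mm above the rivet head's top when raised, 0.5 mm above it at the end stop.
- bit_block: fixed wooden block 70 x 220 x 50 mm (x, y, z), origin at the centre of its underside. Three 11 mm holes, 35 mm deep, along its y axis at -58, 0 and +58 mm hold the rivet and two carving bits, in any order; fine burrs stand 15 mm high along its two short ends.
- ball_burr: loose carving burr with a brass-coloured 21 mm ball, standing in the block, 24 mm above it. Leave it there.
- sanding_drum: loose brown sanding drum, 21 mm diameter, standing in the block, 28 mm above it. Leave it there.
- figure: half-carved wooden figure, 72 mm diameter foot, 165 mm high, standing on the bench; origin under its foot.
- water_bottle: clear water bottle, 64 mm diameter, 190 mm high, origin under its foot.
- mallet: turned wooden mallet standing on its head, 84 mm diameter, 220 mm high, origin at its underside.
- gouge: carving gouge lying on the bench, 216 mm long along its x axis, 24 mm thick.
- sanding_block: cork sanding block 110 x 60 x 30 mm lying on the bench.

How it is judged:
By the outcome, as a careful person would: the job done as asked, in the order asked, and still so for the second after the job is handed in, with the robot touching nothing.
It also fails if it takes over 72 s, if anything falls off the work surface, if the arm or the gripper's body presses on something with over 40 N, if the wrist force passes 120 N, or if a joint passes its speed limit or range.

## Working session

There is one attempt and no reset: what is moved stays moved. The work goes in short steps, Python scripts to look and compute and a shell command to move; the robot and the scene stay as the last step left them, time stands still between calls to the robot, and variables do not carry over. Pictures are saved under pics/ and viewed, at most 12 in all, crops included, and the job is handed in when it is done.

```bash
ls; mkdir -p pics; cat > h.py <<'E'
import numpy as np, cv2
from station import manip
def ray(c,uv):
    x=(uv[0]-c['cx'])/c['fx'];y=(uv[1]-c['cy'])/c['fy']
    if c.get('_fish'):
        r=np.hypot(x,y); d=np.array([x/r*np.sin(r),y/r*np.sin(r),np.cos(r)]) if r>1e-9 else np.array([0,0,1.])
    else: d=np.array([x,y,1.])/np.linalg.norm([x,y,1.])
    return np.array(c['rotation'])@d
def atz(c,uv,z):
    d=ray(c,uv);p=np.array(c['xyz']);return p+d*(z-p[2])/d[2]
def tri(a,ua,b,ub):
    A=0;B=0
    for c,u in((a,ua),(b,ub)):
        d=ray(c,u);M=np.eye(3)-np.outer(d,d);A=A+M;B=B+M@np.array(c['xyz'])
    return np.linalg.solve(A,B)
def cam(n,f=None):
    c=manip.read_camera(n)
    if n=='wrist': c['_fish']=1
    if f: cv2.imwrite('pics/'+f,np.ascontiguousarray(c['image'][:,:,::-1]))
    return c
def see(c,name):
    k={x:c[x] for x in c if x!='_fish'}
    return manip.silhouettes(name,k)
E
cat > a.py <<'E'
from h import *
np.set_printoptions(precision=1,suppress=True)
t=cam('top','t.png');s=cam('side','s.png')
for c in(t,s): print(c['xyz'],c['fx'],c['cx'],c['cy'],np.array(c['rotation']).tolist(),c['image'].shape)
for n in['rivet','pin','bit_block','filter_cover','cover_slot','ball_burr','sanding_drum','extractor','figure','water_bottle','mallet','gouge','sanding_block']:
    for nm,c in(('t',t),('s',s)):
        r=see(c,n)
        print(n,nm,[(round(x['p'],2),np.round(x['xy'],1).tolist(),int(x['pixels'].sum())) for x in r[:3]])
print(manip.get_obs())
v=np.vstack([t['image'],s['image']]);cv2.imwrite('pics/ts.png',cv2.resize(np.hstack([t['image'],s['image']])[:,:,::-1],(800,300)))
E
python3 a.py
```

```text
pics
[ 315.1   36.  1094.5] 462.39956729841003 317.12594861877693 236.0416464471378 [-0.6824954502598379, 0.7209133262433128, -0.08812105072787671, 0.08196716926940228] (480, 640, 3)
[  85.6 -720.2 1048.4] 559.9048690192411 311.3055232445438 237.63231899883212 [0.8990061935501833, -0.2339825903768689, 0.10362580080706964, -0.3553895113337398] (480, 640, 3)
rivet t []
rivet s [(0.48, [357.8, 348.7], 142)]
pin t []
pin s []
bit_block t [(0.71, [450.9, 254.7], 2736)]
bit_block s [(0.68, [326.5, 235.4], 10261), (0.59, [382.3, 374.4], 4382)]
filter_cover t [(0.94, [294.0, 226.0], 10322)]
filter_cover s [(0.88, [322.0, 225.8], 6687)]
cover_slot t [(0.79, [292.8, 226.1], 10385)]
cover_slot s [(0.79, [325.2, 225.6], 6562)]
ball_burr t [(0.59, [475.9, 240.7], 80)]
ball_burr s [(0.4, [405.1, 379.0], 111)]
sanding_drum t [(0.52, [383.7, 174.9], 994), (0.17, [179.1, 344.0], 1439)]
sanding_drum s [(0.62, [381.1, 362.8], 129), (0.38, [323.2, 236.3], 10229)]
extractor t [(0.78, [293.0, 223.9], 11566)]
extractor s [(0.81, [324.3, 236.5], 10124)]
figure t [(0.92, [383.8, 177.7], 973), (0.2, [178.9, 3
[... 183 characters left out ...]
)]
mallet s [(0.64, [323.3, 225.7], 6407), (0.58, [265.1, 140.6], 1428)]
gouge t [(0.87, [469.9, 187.5], 729), (0.62, [134.5, 270.3], 1248)]
gouge s [(0.83, [469.8, 366.8], 1018)]
sanding_block t [(0.7, [177.8, 346.1], 1534)]
sanding_block s [(0.87, [187.3, 215.5], 1046), (0.37, [230.6, 163.2], 1236)]
{'time_s': 1.4, 'joint_positions': array([ 1.2,  0.1,  1.7,  0. ,  1.4, -0.1]), 'joint_vel': array([-0.,  0.,  0.,  0., -0., -0.]), 'tau': array([  0. , -42.4, -36.6,  -0. ,   0. ,   0. ]), 'position': array([164.5, 628.8, 231.3]), 'eef_rot': array([0.1, 1. , 0. , 0. ]), 'ft_force': array([-1. ,  0.6, -0.2]), 'ft_torque': array([ 0.,  0., -0.]), 'gripper_force': 0.0, 'width': 85.33948698810102}
```

```bash
sed -i "s/return np.array(c\['rotation'\])@d/return R.from_quat(c['rotation']).apply(d)/; 1a from scipy.spatial.transform import Rotation as R" h.py
python3 - <<'E'
import cv2,numpy as np
t=cv2.imread('pics/t.png');s=cv2.imread('pics/s.png')
a=cv2.resize(t[140:320,180:520],(800,424))
b=cv2.resize(s[280:440,280:500],(0,0),fx=1.8,fy=1.8)
c=cv2.resize(s[130:340,200:460],(0,0),fx=1.4,fy=1.4)
cv2.imwrite('pics/c1.png',a)
o=np.zeros((600,800,3),np.uint8);o[:288,:396]=b;o[300:300+c.shape[0],:c.shape[1]]=c
o[:300,400:]=cv2.resize(s,(400,300));o[300:,400:]=cv2.resize(t,(400,300));cv2.imwrite('pics/c2.png',o)
E
```

```text
(no output)
```

View pics/c1.png

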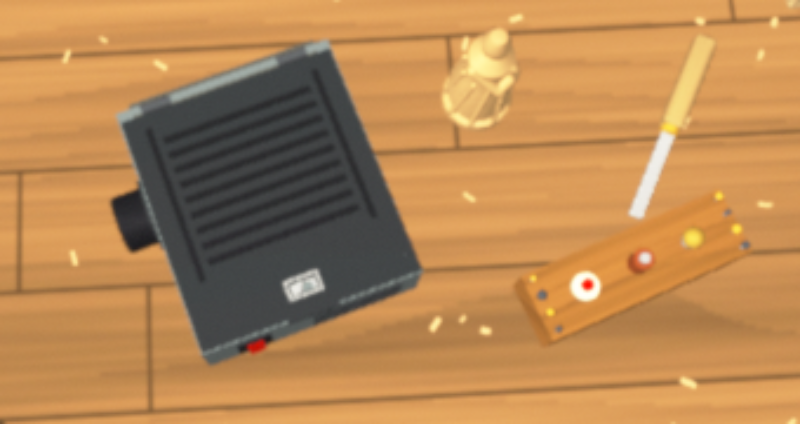

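View pics/c2.png

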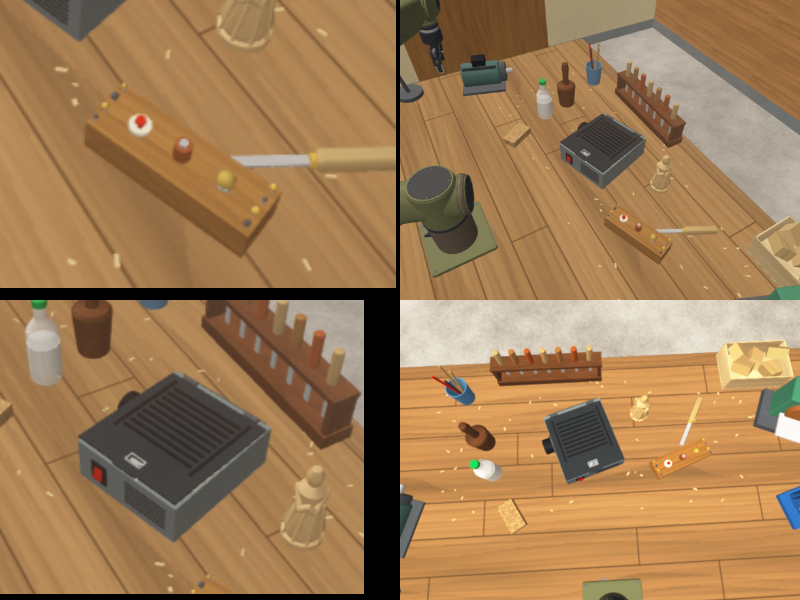

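```bash
cat > b.py <<'E'
from h import *
np.set_printoptions(precision=1,suppress=True)
import cv2
class C(dict):pass
t=dict(xyz=[315.1,36.,1094.5],rotation=[-0.6824954502598379, 0.7209133262433128, -0.08812105072787671, 0.08196716926940228],fx=462.4,fy=462.4,cx=317.13,cy=236.04)
s=dict(xyz=[85.6,-720.2,1048.4],rotation=[0.8990061935501833, -0.2339825903768689, 0.10362580080706964, -0.3553895113337398],fx=559.9,fy=559.9,cx=311.3,cy=237.6)
print('pin',tri(t,(429.5,261.1),s,(358.3,347.2)),atz(t,(429.5,261.1),66))
print('drum',atz(t,(452.4,250.5),76),'burr',atz(t,(474.1,241.1),70))
print('slot',tri(t,(308.8,261.1),s,(296.4,245)),atz(t,(308.8,261.1),110))
# cover top corners in c1
for p in[(119,113),(328,43),(421,272),(208,358)]: print(atz(t,(180+p[0]/2.353,140+p[1]/2.353),105))
for p in[(517,283),(720,192),(752,248),(547,343)]: print('blk',atz(t,(180+p[0]/2.353,140+p[1]/2.353),50))
E
python3 b.py
```

```text
pin [ 496.8 -232.2   60.3] [ 495.6 -230.6   66. ]
drum [ 515.1 -282.3   76. ] burr [ 535.4 -336.3   70. ]
slot [502.2  41.9 106.6] [502.1  41.7 110. ]
[680.4 209.8 105. ]
[741.6   5.2 105. ]
[509.3 -68.1 105. ]
[440.4 131.4 105. ]
blk [ 504.  -166.6   50. ]
blk [ 584.9 -377.8   50. ]
blk [ 526.3 -401.2   50. ]
blk [ 443.9 -189.8   50. ]
```

```bash
python3 - <<'E'
from h import *
o=manip.get_obs();print(o['eef_rot'],o['joint_positions']);print(R.from_quat(o['eef_rot']).as_matrix().round(3))
E
```

```text
[1.27546758e-01 9.91832559e-01 1.02168437e-05 3.33461359e-08] [ 1.23239191e+00  1.23790557e-01  1.65030250e+00  4.29298751e-06
  1.36747960e+00 -8.26150040e-02]
[[-0.967  0.253  0.   ]
 [ 0.253  0.967  0.   ]
 [ 0.     0.    -1.   ]]
```

```bash
m='python3 -m handwheel'
$m '[[0.06,[0.345,-0.9,0],[0,0,-0.2]],[0.06,[0.345,-0.9,0],[0,0,-0.2]],[0.06,[0.345,-0.9,0],[0,0,-0.2]],[0.06,[0.345,-0.9,0],[0,0,-0.2]],[0.06,[0.345,-0.9,0],[0,0,-0.2]],[0.06,[0.345,-0.9,0],[0,0,-0.2]],[0.06,[0.345,-0.9,0],[0,0,-0.2]],[0.06,[0.345,-0.9,0],[0,0,-0.2]],[0.06,[0.345,-0.9,0],[0,0,-0.2]],[0.06,[0.345,-0.9,0],[0,0,-0.2]],[0.06,[0.345,-0.9,0],[0,0,-0.2]],[0.06,[0.345,-0.9,0],[0,0,-0.2]]]' 30
$m '[[0.06,[0.345,-0.9,0],[0,0,-0.2]],[0.06,[0.345,-0.9,0],[0,0,-0.2]],[0.06,[0.345,-0.9,0],[0,0,-0.2]],[0.06,[0.345,-0.9,0],[0,0,-0.2]],[0.06,[0.345,-0.9,0],[0,0,-0.2]],[0.06,[0.345,-0.9,0],[0,0,-0.2]],[0.06,[0.345,-0.9,0],[0,0,-0.2]],[0.06,[0.345,-0.9,0],[0,0,-0.2]],[0.06,[0.345,-0.9,0],[0,0,-0.2]],[0.06,[0.345,-0.9,0],[0,0,-0.2]],[0.06,[0.345,-0.9,0],[0,0,-0.2]],[0.06,[0.345,-0.9,0],[0,0,-0.2]]]'
$m '[[0.06,[0.345,-0.9,0],[0,0,-0.2]],[0.06,[0.345,-0.9,0],[0,0,-0.2]],[0.06,[0.345,-0.9,0],[0,0,-0.2]],[0.06,[0.345,-0.9,0],[0,0,-0.2]],[0.06,[0.345,-0.9,0],[0,0,-0.2]],[0.06,[0.345,-0.9,0],[0,0,-0.2]],[0.06,[0.345,-0.9,0],[0,0,-0.2]],[0.06,[0.345,-0.9,0],[0,0,-0.2]],[0.06,[0.345,-0.9,0],[0,0,-0.2]],[0.06,[0.345,-0.9,0],[0,0,-0.2]],[0.06,[0.345,-0.9,0],[0,0,-0.2]],[0.06,[0.345,-0.9,0],[0,0,-0.2]]]'
$m '[[0.06,[0.345,-0.9,-0.33],[0,0,-0.2]],[0.06,[0.345,-0.9,-0.33],[0,0,-0.2]],[0.06,[0.345,-0.9,-0.33],[0,0,-0.2]],[0.06,[0.345,-0.9,-0.33],[0,0,-0.2]],[0.06,[0.345,-0.9,-0.33],[0,0,-0.2]],[0.06,[0.345,-0.9,-0.33],[0,0,-0.2]],[0.06,[0.345,-0.9,-0.33],[0,0,-0.2]],[0.06,[0.345,-0.9,-0.33],[0,0,-0.2]],[0.06,[0.345,-0.9,-0.33],[0,0,-0.2]],[0.06,[0.345,-0.9,-0.33],[0,0,-0.2]],[0.06,[0.345,-0.9,-0.33],[0,0,-0.2]],[0.06,[0.345,-0.9,-0.33],[0,0,-0.2]]]'
python3 - <<'E'
from h import *
np.set_printoptions(precision=1,suppress=True)
c=cam('wrist','w1.png');print(c['xyz'],c['fx'],c['cx'],c['cy'],c['rotation'])
for n,z in(('rivet',56),('pin',66.5),('sanding_drum',76)):
  for r in see(c,n)[:2]:print(n,r['p'],r['xy'],atz(c,r['xy'],z))
o=manip.get_obs();print(o['position'],o['width'],R.from_quat(o['eef_rot']).as_matrix().round(3)[:,1],o['ft_force'])
E
```

```text
time_s: 2.6
position: [247.5, 412.1, 231.5]
eef_rot: [0.246, 0.969, 0.0, 0.0]
ft_force: [0.1, 0.7, 0.2]
width: 40.2
gripper_force: 0.0
time_s: 3.8
position: [330.3, 196.1, 231.5]
eef_rot: [0.36, 0.933, 0.0, 0.0]
ft_force: [0.3, -0.7, 0.5]
width: 40.2
gripper_force: 0.0
time_s: 5.0
position: [413.1, -20.0, 231.5]
eef_rot: [0.469, 0.883, 0.0, 0.0]
ft_force: [-0.3, 0.8, 0.7]
width: 40.2
gripper_force: 0.0
time_s: 6.2
position: [496.0, -236.0, 152.0]
eef_rot: [0.572, 0.821, 0.0, 0.0]
ft_force: [0.5, 0.5, -0.1]
width: 39.9
gripper_force: 0.0
[ 469.7 -167.9  296. ] 371.64829954431775 322.6044319258859 245.7559525879743 [1.  0.2 0.  0.1]
rivet 0.8 [325.3, 242.8] [ 495.6 -233.4   56. ]
pin 0.65 [323.4, 246.8] [ 494.3 -233.4   66.5]
sanding_drum 0.62 [322.5, 324.8] [ 511.7 -282.3   76. ]
sanding_drum 0.46 [596.0, 239.0] [ 684.4 -153.7   76. ]
[ 495.5 -235.1  152. ] 39.87198368463057 [ 0.9  0.3 -0. ] [-0.1  0.5 -0.3]
```

View pics/w1.png

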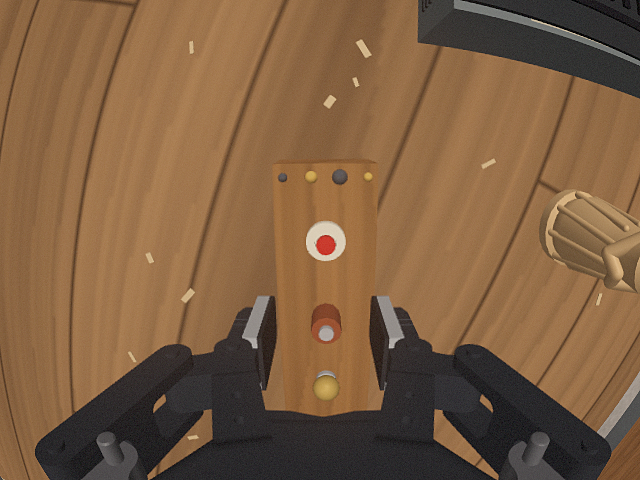

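```bash
m='python3 -m handwheel'
$m '[[0.06,[0.02,0.1,-0.5],[0,0,0]],[0.06,[0,0.02,-0.5],[0,0,0]],[0.06,[0,0,-0.5],[0,0,0]],[0.06,[0,0,-0.5],[0,0,0]],[0.06,[0,0,-0.5],[0,0,0]],[0.06,[0,0,-0.5],[0,0,0]],[0.06,[0,0,-0.5],[0,0,0]],[0.06,[0,0,-0.5],[0,0,0]],[0.06,[0,0,-0.5],[0,0,0]],[0.06,[0,0,-0.2],[0,0,0]]]'
$m '[[0.06,[0,0,-0.05],[0,0,0]],[0.06,[0,0,-0.05],[0,0,0]],[0.06,[0,0,-0.05],[0,0,0]]]'
$m '[[0.06,[0,0,-0.05],[0,0,0]],[0.06,[0,0,-0.05],[0,0,0]]]'
```

```text
time_s: 7.4
position: [495.4, -232.4, 56.6]
eef_rot: [0.571, 0.821, -0.0, -0.001]
ft_force: [-0.1, 0.3, -0.1]
width: 40.1
gripper_force: 0.0
time_s: 7.7
position: [496.5, -233.0, 55.7]
eef_rot: [0.571, 0.821, 0.0, 0.001]
ft_force: [1.1, -0.1, -0.4]
width: 40.1
gripper_force: 0.0
time_s: 7.9
position: [496.3, -232.9, 53.4]
eef_rot: [0.571, 0.821, 0.0, 0.0]
ft_force: [-0.7, -0.2, 0.0]
width: 40.3
gripper_force: 0.0
```

```bash
m='python3 -m handwheel'
$m '[[0.06,[0,0,-0.05],[0,0,0]],[0.06,[0,0,-0.05],[0,0,0]]]'
$m '[[0.06,[0,0,-0.05],[0,0,0]]]'
$m '[[0.06,[0,0,-0.05],[0,0,0]]]'
```

```text
time_s: 8.1
position: [496.1, -232.8, 51.1]
eef_rot: [0.571, 0.821, 0.0, 0.0]
ft_force: [0.3, -0.5, 0.4]
width: 40.7
gripper_force: 0.0
time_s: 8.2
position: [496.1, -232.8, 50.1]
eef_rot: [0.571, 0.821, -0.0, 0.0]
ft_force: [0.1, -0.3, -0.1]
width: 40.2
gripper_force: 0.0
time_s: 8.3
position: [496.1, -232.8, 49.1]
eef_rot: [0.571, 0.821, -0.0, 0.0]
ft_force: [0.0, -0.1, -0.3]
width: 40.3
gripper_force: 0.0
```

```bash
m='python3 -m handwheel'
$m '[[0.06,[0,0,-0.05],[0,0,0]]]'
$m '[[0.06,[0,0,-0.05],[0,0,0]]]'|grep -A1 -E 'pos|ft'
```

```text
time_s: 8.4
position: [496.1, -232.8, 48.5]
eef_rot: [0.571, 0.821, -0.0, -0.0]
ft_force: [-3.3, 1.5, 7.6]
width: 39.9
gripper_force: 3.2
position: [496.2, -232.8, 48.5]
eef_rot: [0.571, 0.821, -0.0, -0.001]
ft_force: [-6.3, 3.8, 13.4]
width: 40.3
```

```bash
python3 - <<'E'
from h import *
c=cam('side','s2.png');w=cam('wrist','w2.png')
a=cv2.imread('pics/s2.png')[310:390,310:420];b=cv2.imread('pics/w2.png')[180:440,180:470]
o=np.zeros((400,800,3),np.uint8);o[:320,:440]=cv2.resize(a,(440,320));o[:323,440:]=cv2.resize(b,(360,323));cv2.imwrite('pics/c3.png',o)
E
```

```text
(no output)
```

View pics/c3.png

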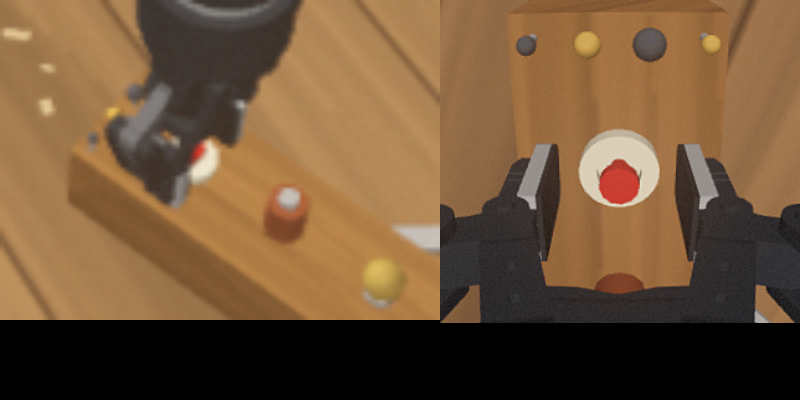

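```bash
m='python3 -m handwheel'
$m '[[0.06,[0,0,0.15],[0,0,0]],[0.2,[0,0,0],[0,0,0]],[0.4,[0,0,0],[0,0,0]],[0.6,[0,0,0],[0,0,0]],[1,[0,0,0],[0,0,0]],[1,[0,0,0],[0,0,0]],[1,[0,0,0],[0,0,0]]]' 40
```

```text
time_s: 9.3
position: [496.3, -232.9, 50.4]
eef_rot: [0.571, 0.821, 0.0, 0.0]
ft_force: [0.1, 0.8, 3.2]
width: 22.7
gripper_force: 39.1
```

```bash
python3 - <<'E'
from h import *
c=cam('side','s3.png');w=cam('wrist','w3.png')
a=cv2.imread('pics/s3.png')[310:390,310:420];b=cv2.imread('pics/w3.png')[180:340,230:420]
o=np.zeros((400,800,3),np.uint8);o[:290,:400]=cv2.resize(a,(400,290));o[:336,400:]=cv2.resize(b,(400,336),interpolation=cv2.INTER_CUBIC);cv2.imwrite('pics/c4.png',o)
E
```

```text
(no output)
```

View pics/c4.png

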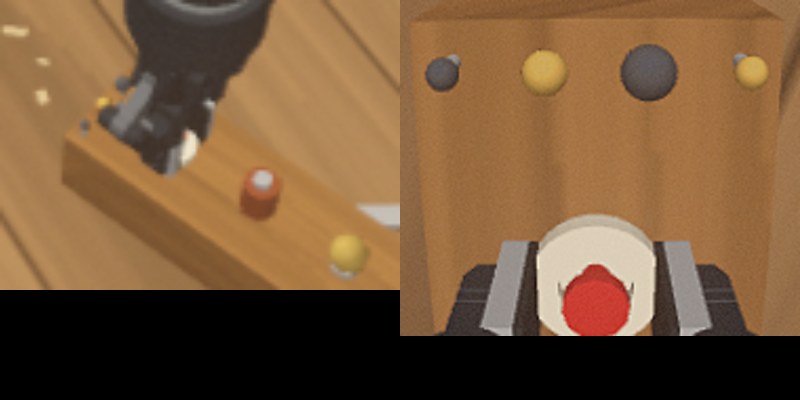

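```bash
m='python3 -m handwheel'
$m '[[1,[0,0,0.1],[0,0,0]],[1,[0,0,0.2],[0,0,0]],[1,[0,0,0.4],[0,0,0]],[1,[0,0,0.5],[0,0,0]],[1,[0,0,0.5],[0,0,0]],[1,[0,0,0.5],[0,0,0]],[1,[0,0,0.5],[0,0,0]],[1,[0,0,0.5],[0,0,0]],[1,[0,0,0.5],[0,0,0]],[1,[0,0,0.5],[0,0,0]],[1,[0,0,0.5],[0,0,0]],[1,[0,0,0.5],[0,0,0]]]'
python3 - <<'E'
from h import *
s=cam('side','s4.png');w=cam('wrist','w4.png')
for n,c in(('s',s),('w',w)):
  for k in('rivet','pin'):print(n,k,[(r['p'],r['xy'],int(r['pixels'].sum())) for r in see(c,k)[:2]])
a=cv2.imread('pics/s4.png')[240:370,290:430];b=cv2.imread('pics/w4.png')[180:340,230:420]
o=np.zeros((400,800,3),np.uint8);o[:371,:400]=cv2.resize(a,(400,371),interpolation=cv2.INTER_CUBIC);o[:336,400:]=cv2.resize(b,(400,336),interpolation=cv2.INTER_CUBIC);cv2.imwrite('pics/c5.png',o)
E
```

```text
time_s: 10.6
position: [496.0, -232.7, 154.9]
eef_rot: [0.571, 0.821, -0.0, -0.0]
ft_force: [-0.2, -0.2, -0.9]
width: 23.0
gripper_force: 39.6
s rivet [(0.43, [306.5, 251.0], 1385)]
s pin []
w rivet [(0.23, [321.8, 314.5], 2895)]
w pin [(0.89, [322.4, 325.8], 846)]
```

View pics/c5.png

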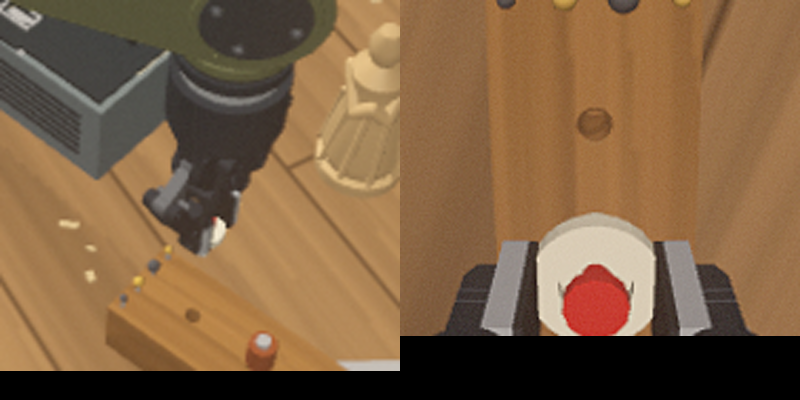

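```bash
m='python3 -m handwheel'
$m '[[1,[0.14,0.86,0.05],[0,0,0.96]],[1,[0.14,0.86,0.05],[0,0,0.96]],[1,[0.14,0.86,0.05],[0,0,0.96]],[1,[0.14,0.86,0.05],[0,0,0.96]],[1,[0.14,0.86,0.05],[0,0,0.96]],[1,[0.14,0.86,0.05],[0,0,0.96]],[1,[0.14,0.86,0.05],[0,0,0.96]],[1,[0.14,0.86,0.05],[0,0,0.96]]]'
$m '[[1,[0.14,0.86,0.05],[0,0,0.96]],[1,[0.14,0.86,0.05],[0,0,0.96]],[1,[0.14,0.86,0.05],[0,0,0.96]],[1,[0.14,0.86,0.05],[0,0,0.96]],[1,[0.14,0.86,0.05],[0,0,0.96]],[1,[0.14,0.86,0.05],[0,0,0.96]],[1,[0.14,0.86,0.05],[0,0,0.96]],[1,[0.14,0.86,0.05],[0,0,0.96]],[1,[0,0,0],[0,0,0]]]'
python3 - <<'E'
from h import *
np.set_printoptions(precision=2,suppress=True)
w=cam('wrist','w5.png');print(w['xyz'],w['rotation'],w['fx'],w['cx'],w['cy'])
print([(r['p'],r['xy']) for r in see(w,'pin')[:2]])
o=manip.get_obs();print(o['position'],o['eef_rot'],o['ft_force'],o['joint_positions'])
E
```

```text
time_s: 11.7
position: [518.1, -94.3, 161.3]
eef_rot: [0.22, 0.975, 0.0, -0.001]
ft_force: [0.3, 0.7, -0.1]
width: 23.0
gripper_force: 39.6
time_s: 12.6
position: [540.7, 43.9, 169.5]
eef_rot: [-0.161, 0.987, 0.0, -0.001]
ft_force: [-0.2, 0.2, -1.3]
width: 23.1
gripper_force: 39.6
[470.42  19.7  313.58] [0.58 0.8  0.12 0.08] 371.64829954431775 322.6044319258859 245.7559525879743
[(0.82, [322.8, 322.6])]
[540.5   42.44 169.41] [-0.16  0.99 -0.   -0.  ] [ 0.29  0.58 -1.66] [-0.02 -0.07  1.95 -0.    1.26 -1.91]
```

View pics/w5.png

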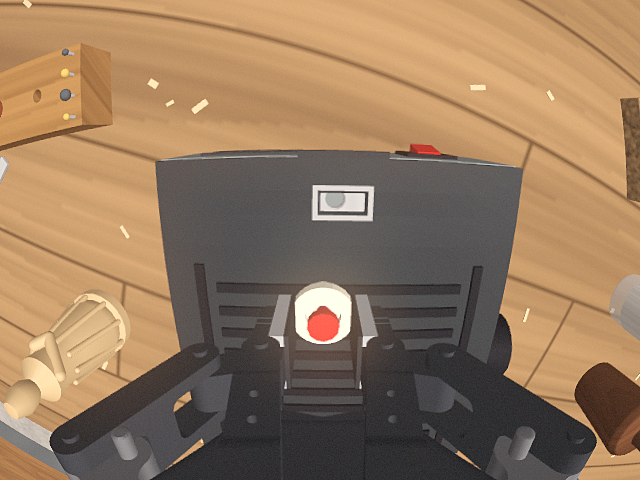

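```bash
python3 - <<'E'
from h import *
a=cv2.imread('pics/w5.png')[175:230,300:386]
cv2.imwrite('pics/c6.png',cv2.resize(a,None,fx=8,fy=8,interpolation=cv2.INTER_CUBIC))
E
```

```text
(no output)
```

View pics/c6.png

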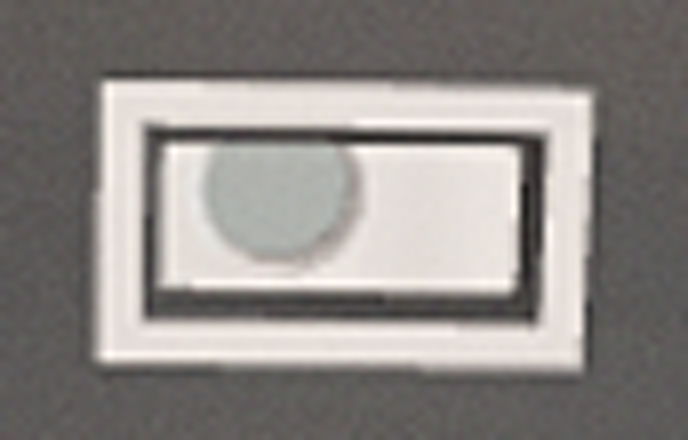

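```bash
sed -i '/^print\|^for/d' b.py; cat > c.py <<'E'
from b import *
np.set_printoptions(precision=2,suppress=True)
w=cam('wrist');q=w['rotation'];print(w['xyz'])
uv=(343.1,203.1)
print('tri top',tri(w,uv,t,(308.8,261.1)),'side',tri(w,uv,s,(296.4,245)))
for z in(107,110,113,117):
  S=atz(w,uv,z);H=atz(w,(300+282/8,175+187/8),z-12.5)
  L=[atz(w,(300+a/8,175+b/8),z) for a,b in((145,225),(545,225),(345,128),(345,322))]
  d=H-S; ex=np.array([np.cos(.325),np.sin(.325)]);ey=np.array([-ex[1],ex[0]])
  print(z,S,H,'len',np.linalg.norm(L[0]-L[1]),np.linalg.norm(L[2]-L[3]),'dirang',np.arctan2(*(L[0]-L[1])[1::-1]),'hole off x,y',d[:2]@ex,d[:2]@ey)
o=manip.get_obs();print(o['position'])
print('pin',atz(w,(322.8,322.6),o['position'][2]+16.5), 'pin by sight in img');
E
python3 c.py
```

```text
[470.2   18.59 313.58]
tri top [502.38  41.46 104.87] side [501.16  40.89 107.86]
107 [501.37  40.96 107.  ] [502.03  36.93  94.5 ] len 28.28912814086612 13.92319699497736 dirang -1.2471119529659045 hole off x,y -0.6585138781987675 -4.022136111793628
110 [500.91  40.63 110.  ] [501.59  36.68  97.5 ] len 27.878311588312748 13.72100342571933 dirang -1.2471119529659023 hole off x,y -0.6191069641533703 -3.9577443104440153
113 [500.46  40.31 113.  ] [501.15  36.43 100.5 ] len 27.46749503575935 13.51880985646135 dirang -1.247111952965904 hole off x,y -0.5797000501079734 -3.893352509094402
117 [499.86  39.87 117.  ] [500.57  36.1  104.5 ] len 26.919739632354837 13.249218430784085 dirang -1.2471119529659036 hole off x,y -0.5271574980474647 -3.8074967739615873
[540.51  42.1  169.51]
pin [535.91  40.33 186.01] pin by sight in img
```

```bash
cat >> c.py <<'E'
im=cv2.imread('pics/w5.png')
print([(r,im[r,318:328].mean(0).astype(int).tolist()) for r in list(range(277,300))+list(range(318,350))])
w['xyz']=[470.42,19.7,313.58]; T=np.array([540.5,42.4]);ax=np.array([-np.cos(.325),-np.sin(.325)]);ay=np.array([-ax[1],ax[0]])
for r in(281.4,283,290,292,294):
  for z in(169.5,175.5): P=atz(w,(323,r),z)[:2]-T;print(r,z,'centre offset toward cam',P@ax-13,P@ay)
for r in(338,340,342): P=atz(w,(323,r),186)[:2]-T;print(r,'pin bottom-edge centre',P@ax+6.5,P@ay)
E
python3 c.py|tail -14
```

```text
[(277, [93, 100, 111]), (278, [94, 101, 111]), (279, [92, 100, 110]), (280, [89, 95, 105]), (281, [124, 140, 152]), (282, [155, 175, 188]), (283, [165, 187, 200]), (284, [161, 183, 196]), (285, [161, 182, 196]), (286, [157, 179, 193]), (287, [170, 191, 207]), (288, [238, 255, 255]), (289, [240, 255, 255]), (290, [237, 255, 255]), (291, [237, 255, 255]), (292, [237, 255, 255]), (293, [237, 255, 255]), (294, [237, 255, 255]), (295, [237, 255, 255]), (296, [237, 255, 255]), (297, [237, 255, 255]), (298, [237, 255, 255]), (299, [237, 255, 255]), (318, [83, 100, 255]), (319, [82, 100, 255]), (320, [82, 100, 255]), (321, [80, 98, 255]), (322, [81, 99, 255]), (323, [82, 99, 255]), (324, [82, 100, 255]), (325, [81, 98, 255]), (326, [81, 98, 255]), (327, [80, 97, 255]), (328, [81, 99, 255]), (329, [80, 97, 255]), (330, [81, 99, 254]), (331, [81, 97, 254]), (332, [80, 97, 254]), (333, [80, 97, 255]), (334, [80, 96, 254]), (335, [80, 97, 254]), (336, [77, 94, 254]), (337, [79, 95, 254]), (338, [77, 93, 254]), (339, [69, 85, 254]), (340, [96, 116, 254]), (341, [183, 207, 255]), (342, [253, 255, 
[... 406 characters left out ...]
set toward cam 3.7932185873344757 -0.5969454925215798
290 169.5 centre offset toward cam -1.8769794505225192 -0.5665580058777451
290 175.5 centre offset toward cam 0.7272675704364069 -0.579006515762448
292 169.5 centre offset toward cam -2.800560490309488 -0.5611613737525816
292 175.5 centre offset toward cam -0.15785229334613682 -0.5738346184564818
294 169.5 centre offset toward cam -3.7285302938660188 -0.5557423353272717
294 175.5 centre offset toward cam -1.0471781572764627 -0.5686412479278475
338 pin bottom-edge centre 3.9172589357196177 -0.4796991060131468
340 pin bottom-edge centre 2.9824968239991105 -0.4743129312378713
342 pin bottom-edge centre 2.0416286360406595 -0.46889462716452024
```

```bash
sed -i '/^im=/,$d' c.py; cat >> c.py <<'E'
ax=np.array([-np.cos(.325),-np.sin(.325)]); zt=o['position'][2]
a=atz(w,(323,281),zt)[:2]-13*ax;b=atz(w,(323,287.4),zt+6)[:2]-13*ax;c=atz(w,(323,340.4),zt+16.5)[:2]+6.5*ax
rv=(a+b+c)/3;print(a,b,c,rv)
S=atz(w,uv,107.5)[:2];H=atz(w,(300+282/8,175+187/8),95)[:2];print('dS',S-rv,'dH',H-rv)
E
python3 c.py|tail -2
```

```text
[537.99  40.62] [538.33  40.73] [537.48  40.32] [537.93  40.56]
dS [-36.53  -0.15] dH [-35.86  -4.16]
```

```bash
m='python3 -m handwheel'
$m '[[1,[-0.445,-0.05,0],[0,0,0]],[1,[-0.445,-0.05,0],[0,0,0]],[1,[-0.445,-0.05,0],[0,0,0]],[1,[-0.445,-0.05,0],[0,0,0]],[1,[0,0,-0.4],[0,0,0]],[1,[0,0,-0.4],[0,0,0]],[1,[0,0,-0.4],[0,0,0]],[1,[0,0,-0.4],[0,0,0]],[1,[0,0,-0.2],[0,0,0]],[1,[0,0,0],[0,0,0]]]'
python3 - <<'E'
from h import *
w=cam('wrist','w6.png');a=cv2.imread('pics/w6.png')[190:350,240:410]
cv2.imwrite('pics/c7.png',cv2.resize(a,None,fx=3.7,fy=3.7,interpolation=cv2.INTER_CUBIC))
E
```

```text
time_s: 13.85
position: [504.7, 38.5, 132.9]
eef_rot: [-0.159, 0.987, 0.0, -0.001]
ft_force: [-0.2, 0.0, 0.3]
width: 22.7
gripper_force: 39.6
```

View pics/c7.png

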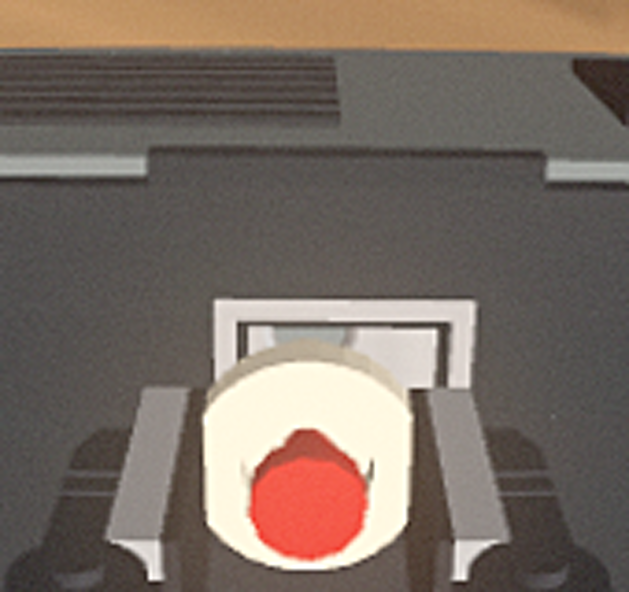

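```bash
m='python3 -m handwheel'
$m '[[1,[0,0,-0.05],[0,0,0]],[1,[0,0,-0.05],[0,0,0]],[1,[0,0,-0.05],[0,0,0]]]' |grep -E 'pos|ft'
$m '[[1,[0,0,-0.05],[0,0,0]],[1,[0,0,-0.05],[0,0,0]]]'|grep -E 'pos|ft'
```

```text
position: [505.5, 38.4, 131.4]
ft_force: [0.2, 0.4, 0.4]
position: [505.3, 38.4, 129.1]
ft_force: [-0.2, 0.0, -0.4]
```

```bash
m='python3 -m handwheel'
$m '[[1,[0,0,-0.05],[0,0,0]],[1,[0,0,-0.05],[0,0,0]]]' |grep -E 'pos|ft'
$m '[[1,[0,0,-0.05],[0,0,0]],[1,[0,0,-0.05],[0,0,0]]]'|grep -E 'pos|ft'
```

```text
position: [505.3, 38.4, 127.0]
ft_force: [0.2, -0.3, -1.4]
position: [505.3, 38.4, 125.0]
ft_force: [0.2, -0.3, -1.0]
```

```bash
m='python3 -m handwheel'
$m '[[1,[0,0,-0.05],[0,0,0]],[1,[0,0,-0.05],[0,0,0]],[1,[0,0,-0.05],[0,0,0]]]' |grep -E 'pos|ft'
$m '[[1,[0,0,-0.05],[0,0,0]],[1,[0,0,-0.05],[0,0,0]]]'|grep -E 'pos|ft'
$m '[[1,[0,0,-0.05],[0,0,0]]]'|grep -E 'pos|ft'
```

```text
position: [505.3, 38.4, 122.1]
ft_force: [-0.2, 0.1, 0.1]
position: [505.2, 38.4, 120.0]
ft_force: [0.1, -0.5, -1.3]
position: [505.3, 38.4, 119.0]
ft_force: [0.8, 0.3, -0.8]
```

```bash
m='python3 -m handwheel'
$m '[[1,[0,0,-0.05],[0,0,0]]]'|grep -E 'pos|ft'
$m '[[1,[0,0,-0.05],[0,0,0]]]'|grep -E 'pos|ft'
$m '[[1,[0,0,-0.05],[0,0,0]]]'|grep -E 'pos|ft'
$m '[[1,[0,0,-0.05],[0,0,0]]]'|grep -E 'pos|ft'
```

```text
position: [505.2, 38.5, 118.0]
ft_force: [-0.5, -0.3, 0.5]
position: [505.2, 38.4, 117.0]
ft_force: [-0.6, 0.9, 0.0]
position: [505.3, 38.4, 116.0]
ft_force: [-0.1, -0.2, -0.6]
position: [505.3, 38.4, 115.0]
ft_force: [-0.7, -0.1, -0.2]
```

```bash
m='python3 -m handwheel'
$m '[[1,[0,0,-0.05],[0,0,0]],[1,[0,0,-0.05],[0,0,0]]]'|grep -E 'pos|ft'
$m '[[1,[0,0,-0.05],[0,0,0]],[1,[0,0,-0.05],[0,0,0]]]'|grep -E 'pos|ft'
$m '[[1,[0,0,-0.05],[0,0,0]],[1,[0,0,-0.05],[0,0,0]]]'|grep -E 'pos|ft'
$m '[[1,[0,0,-0.05],[0,0,0]],[1,[0,0,-0.05],[0,0,0]]]'|grep -E 'pos|ft'
```

```text
position: [505.3, 38.5, 113.1]
ft_force: [-0.7, 0.3, 0.2]
position: [505.3, 38.5, 111.0]
ft_force: [0.1, 0.8, 0.0]
position: [505.3, 38.4, 109.1]
ft_force: [0.1, 0.3, 0.9]
position: [505.3, 38.4, 107.2]
ft_force: [-1.2, 0.2, 2.4]
```

```bash
m='python3 -m handwheel'
$m '[[1,[0,0,-0.05],[0,0,0]],[1,[0,0,-0.05],[0,0,0]],[1,[0,0,0],[0,0,0]]]'|grep -E 'pos|ft'
$m '[[0.4,[0,0,0],[0,0,0]],[0.2,[0,0,0],[0,0,0]],[0.0,[0,0,0],[0,0,0]],[0.0,[0,0,0.05],[0,0,0]],[0.0,[0,0,0.2],[0,0,0]],[0.0,[0,0,0.5],[0,0,0]],[0.0,[0,0,0.5],[0,0,0]],[0.0,[0,0,0.4],[0,0,0]],[0,[0,0,0],[0,0,0]]]'
python3 - <<'E'
from h import *
np.set_printoptions(precision=2,suppress=True)
w=cam('wrist','w7.png');o=manip.get_obs();print(o['position'])
for k in('rivet','pin'):
  for r in see(w,k)[:2]:print(k,r['p'],r['xy'],atz(w,r['xy'],124 if k=='pin' else 114),np.array(np.where(r['pixels'])).min(1),np.array(np.where(r['pixels'])).max(1))
a=cv2.imread('pics/w7.png')[170:410,180:480]
cv2.imwrite('pics/c8.png',cv2.resize(a,None,fx=2.4,fy=2.4,interpolation=cv2.INTER_CUBIC))
E
```

```text
position: [505.2, 38.4, 105.2]
ft_force: [-2.9, 0.4, 2.3]
time_s: 17.8
position: [506.6, 38.4, 140.4]
eef_rot: [-0.159, 0.987, -0.0, 0.002]
ft_force: [-0.2, -0.3, 0.9]
width: 42.4
gripper_force: 0.0
[505.99  38.41 139.39]
rivet 0.92 [324.8, 281.8] [502.12  37.35 114.  ] [256 297] [308 350]
rivet 0.51 [323.9, 289.5] [506.21  38.25 114.  ] [277 310] [305 337]
pin 0.6 [323.9, 290.4] [502.5  37.  124. ] [277 311] [306 337]
```

View pics/c8.png

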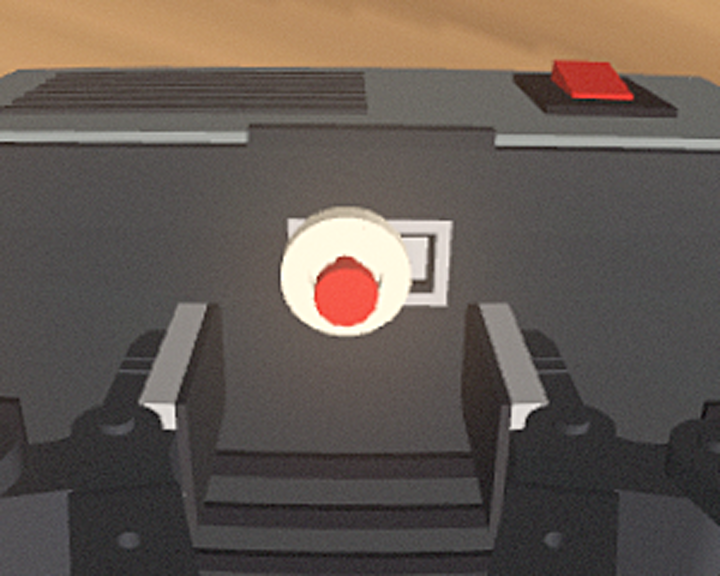

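```bash
m='python3 -m handwheel'
$m '[[0.5,[-0.13,-0.05,0],[0,0,0]],[1,[0,0,0],[0,0,0]],[1,[0,0,0],[0,0,0]],[1,[0,0,0],[0,0,0]],[1,[0,0,-0.2],[0,0,0]],[1,[0,0,-0.2],[0,0,0]],[1,[0,0,-0.1],[0,0,0]],[1,[0,0,-0.05],[0,0,0]],[1,[0,0,-0.05],[0,0,0]],[1,[0,0,0],[0,0,0]]]' 30
$m '[[1,[0,0,-0.05],[0,0,0]],[1,[0,0,-0.05],[0,0,0]]]' |grep -E 'pos|ft'
$m '[[1,[0,0,-0.05],[0,0,0]],[1,[0,0,-0.05],[0,0,0]]]' |grep -E 'pos|ft'
```

```text
time_s: 18.95
position: [502.6, 37.4, 126.0]
eef_rot: [-0.159, 0.987, 0.0, -0.0]
ft_force: [-0.4, 0.5, -0.1]
width: -0.2
gripper_force: 0.0
position: [502.8, 37.4, 124.3]
ft_force: [-0.4, -0.6, -0.5]
position: [502.7, 37.4, 122.3]
ft_force: [-1.8, -0.1, 2.3]
```

```bash
m='python3 -m handwheel'
$m '[[1,[0,0,-0.05],[0,0,0]],[1,[0,0,-0.05],[0,0,0]]]' |grep -E 'pos|ft'
$m '[[1,[0,0,-0.05],[0,0,0]],[1,[0,0,-0.05],[0,0,0]]]' |grep -E 'pos|ft'
$m '[[1,[0,0,-0.03],[0,0,0]],[1,[0,0,-0.03],[0,0,0]],[1,[0,0,-0.03],[0,0,0]]]' |grep -E 'pos|ft'
```

```text
position: [502.6, 37.4, 120.3]
ft_force: [-2.2, -1.0, 3.2]
position: [502.5, 37.4, 118.3]
ft_force: [-3.0, -1.5, 4.4]
position: [502.5, 37.3, 116.7]
ft_force: [-5.5, -1.8, 7.4]
```

```bash
m='python3 -m handwheel'
$m '[[1,[0,0,-0.02],[0,0,0]],[1,[0,0,-0.02],[0,0,0]]]' |grep -E 'pos|ft'
$m '[[1,[0,0,-0.02],[0,0,0]],[1,[0,0,-0.02],[0,0,0]]]' |grep -E 'pos|ft'
$m '[[1,[0,0,-0.02],[0,0,0]],[1,[0,0,-0.02],[0,0,0]]]' |grep -E 'pos|ft'
```

```text
position: [502.5, 37.3, 116.0]
ft_force: [-5.0, -1.5, 6.6]
position: [502.5, 37.3, 115.2]
ft_force: [-5.7, -1.3, 7.2]
position: [502.5, 37.3, 114.4]
ft_force: [-6.4, -2.0, 7.0]
```

```bash
m='python3 -m handwheel'
$m '[[1,[-0.02,-0.005,-0.01],[0,0,0]],[1,[-0.01,0,-0.02],[0,0,0]],[1,[0,0,-0.02],[0,0,0]]]' |grep -E 'pos|ft'
$m '[[1,[0,0,-0.03],[0,0,0]],[1,[0,0,-0.03],[0,0,0]],[1,[0,0,-0.03],[0,0,0]]]' |grep -E 'pos|ft'
```

```text
position: [502.3, 37.3, 113.6]
ft_force: [-4.9, -0.8, 7.3]
position: [502.4, 37.3, 111.8]
ft_force: [-4.6, 0.1, 6.8]
```

```bash
m='python3 -m handwheel'
$m '[[1,[0,0,-0.03],[0,0,0]],[1,[0,0,-0.03],[0,0,0]],[1,[0,0,-0.03],[0,0,0]]]' |grep -E 'pos|ft'
$m '[[1,[0,0,-0.03],[0,0,0]],[1,[0,0,-0.03],[0,0,0]]]' |grep -E 'pos|ft'
$m '[[1,[0,0,-0.03],[0,0,0]]]' |grep -E 'pos|ft'
$m '[[1,[0,0,-0.02],[0,0,0]]]' |grep -E 'pos|ft'
```

```text
position: [502.3, 37.3, 110.0]
ft_force: [-3.7, -0.7, 6.7]
position: [502.3, 37.3, 108.8]
ft_force: [-3.8, -0.8, 6.8]
position: [502.3, 37.3, 108.2]
ft_force: [-4.3, -0.5, 8.9]
position: [502.4, 37.3, 108.2]
ft_force: [-5.3, -0.6, 10.6]
```

```bash
m='python3 -m handwheel'
$m '[[1,[0,0,-0.02],[0,0,0]]]' |grep -E 'pos|ft'
$m '[[1,[0,0,0.1],[0,0,0]],[1,[0,0,0.2],[0,0,0]],[1,[0,0,0.5],[0,0,0]],[1,[0,0,0.5],[0,0,0]],[1,[0.4,0,0.5],[0,0,0]],[1,[0.8,0,0.5],[0,0,0]],[1,[0.8,0,0.5],[0,0,0]],[1,[0,0,0],[0,0,0]]]'
python3 - <<'E'
from h import *
np.set_printoptions(precision=2,suppress=True)
w=cam('wrist','w8.png');t=cam('top');s=cam('side','s8.png');o=manip.get_obs();print(o['position'])
for k in('rivet','pin'):
  for r in see(w,k)[:2]:print(k,r['p'],r['xy'],atz(w,r['xy'],108),np.array(np.where(r['pixels'])).min(1),np.array(np.where(r['pixels'])).max(1))
a=cv2.imread('pics/w8.png')[120:360,170:470]
cv2.imwrite('pics/c9.png',cv2.resize(a,None,fx=2.4,fy=2.4,interpolation=cv2.INTER_CUBIC))
E
```

```text
position: [502.4, 37.3, 108.2]
ft_force: [-6.8, -1.1, 12.8]
time_s: 22.85
position: [545.2, 37.3, 165.6]
eef_rot: [-0.159, 0.987, -0.0, 0.003]
ft_force: [0.8, 0.1, 0.4]
width: 0.2
gripper_force: 0.0
[541.61  37.37 162.33]
rivet 0.63 [359.4, 248.5] [527.46  52.6  108.  ] [143 169] [415 531]
rivet 0.6 [347.0, 200.6] [503.66  36.76 108.  ] [175 324] [224 373]
pin 0.96 [349.0, 200.6] [503.31  37.81 108.  ] [188 338] [210 359]
pin 0.67 [618.3, 400.1] [590.05 349.82 108.  ] [360 580] [454 639]
```

View pics/c9.png

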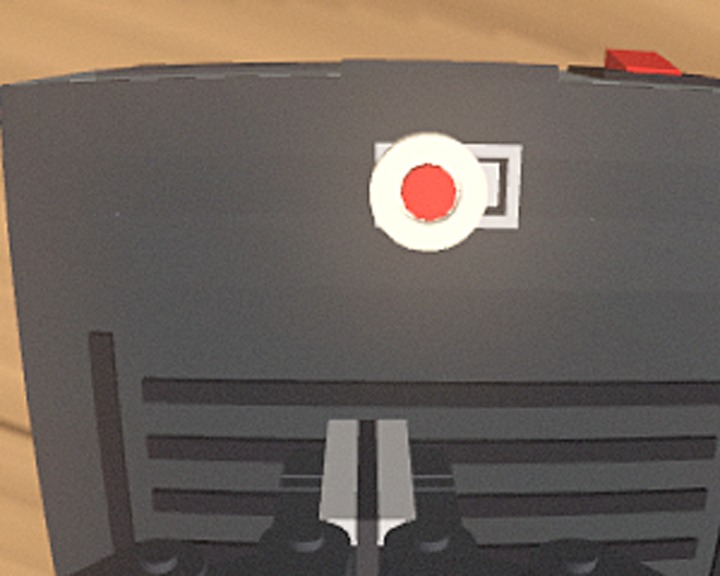

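```bash
m='python3 -m handwheel'
$m '[[1,[-0.8,0,-0.4],[0,0,0]],[1,[-0.8,0,-0.5],[0,0,0]],[1,[-0.4,0,-0.5],[0,0,0]],[1,[0,0,-0.5],[0,0,0]],[1,[0,0,-0.3],[0,0,0]],[1,[0,0,0],[0,0,0]]]' |grep -E 'pos|ft'
$m '[[1,[0,0,-0.05],[0,0,0]],[1,[0,0,-0.05],[0,0,0]],[1,[0,0,-0.05],[0,0,0]]]' |grep -E 'pos|ft'
```

```text
position: [501.7, 37.3, 117.5]
ft_force: [-0.3, -0.3, 0.6]
position: [502.6, 37.3, 116.1]
ft_force: [-0.4, -0.8, 0.1]
```

```bash
m='python3 -m handwheel'
$m '[[1,[0,0,-0.05],[0,0,0]],[1,[0,0,-0.05],[0,0,0]],[1,[0,0,-0.05],[0,0,0]]]' |grep -E 'pos|ft'
$m '[[1,[0,0,-0.05],[0,0,0]],[1,[0,0,-0.05],[0,0,0]]]' |grep -E 'pos|ft'
```

```text
position: [502.1, 37.3, 112.7]
ft_force: [0.3, 0.6, 0.3]
position: [502.1, 37.3, 110.7]
ft_force: [-0.2, 0.1, 0.0]
```

Free down to 110.7 mm, so the cover is held shut. Retreat and hand in.

```bash
m='python3 -m handwheel'
$m '[[1,[0,0,0.3],[0,0,0]],[1,[0,0,0.8],[0,0,0]],[1,[0,0,1],[0,0,0]],[1,[0,0,1],[0,0,0]],[1,[0,0,0.5],[0,0,0]],[1,[0,0,0],[0,0,0]]]' |grep -E 'time|pos|ft'
python3 -c "
from station import manip
print(manip.finish_job())"
```

```text
time_s: 25.1
position: [503.3, 37.3, 184.9]
ft_force: [0.4, -1.5, 0.6]
the job is handed in; nothing more can be done
None
```

The rivet is through the slot and clip with its pin pressed flush (peak downward push about 13 N), the cover stayed shut when checked, nothing else on the bench was seen to move, and the job was handed in at about 25 s.

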